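# Put the hand tools and bracket back in the sloping workshop trays

### The arm

A 7-joint arm with a two-finger parallel gripper is mounted at the origin on the work surface. World frame = base frame: x ahead of the robot, y to its left, z up, the work surface at z = 0. Lengths are in mm, angles in rad, forces in N, time in s.
With the tool pointing down it reaches from about 425 to 875 mm from the base axis. Payload 4.7 kg.
Tool frame: the origin (TCP) lies on the centre line of the jaws, within the pads' length; the fingertips stand 22 mm ahead of it and the grasp point (between the pads) lies 3 mm ahead of it; z points along the fingers, y is the line along which they close (so a half turn about z gives the same grasp; the last joint's range is limited). The gripper opens to 85 mm and grips with 20 to 120 N. Pads are 22 mm wide; open, the fingers measure 114 mm over their backs; the gripper's body (76 mm by 85 mm) begins 54 mm behind the grasp point. The pads swing forward as they close: fully open they stand 13 mm farther back than shut.
Start: joints at [-1.18, 0.321, -0.07, 1.45, 0.023, 1.371, -0.057], TCP at [239.192, 604.409, 253.349] pointing down, gripper open.
Joint ranges: [-2.86, 2.86], [-0.3, 2.09], [-1.38, 1.24], [0.06, 2.45], [-1.56, 4.7], [0.09, 2.05], [-2.69, 2.69]. Speed limits (rad/s): [2.57, 2.57, 3.14, 3.14, 3.14, 3.14, 3.14].

### API

Orientations are given as a 3x3 rotation matrix whose columns are the frame's x, y, z axes.
In Python, from bench import arm gives the robot as it stands. The module is installed in compiled form; this text tells all that it offers.
- The arm moves only by the tool jog_arm, never from a script. Its argument "rows" is a list of rows, each an object of numbers: "tx", "ty", "tz": the shift along the tool's x, y, z in cm; "roll": the turn about the tool's z in degrees. In form: [{"tx": .., "ty": .., "tz": .., "roll": ..}, ...]. A call has 1 to 5 rows; each row shifts and turns the commanded pose from where the row before left it, along the tool's axes as they then stand; what a row does not reach is not made up. A row lasts 1/8 s, in which the tool goes at most 62.5 mm and 10.7 degrees, less where a joint would pass 70% of its speed; a pose out of reach is approached as far as the arm can. A call is refused whole if a number of a shift passes 6.25 or a number of a turn 10.7, either way. A call with a gripper value outside its range is refused whole. "grip" is the opening, from -1 (shut) to 1 (fully open), set as the call begins (left out, the last holds). The fingers move at their own pace and stop on an object; the grip force is fixed at half the most. Time passes only in rows, so rows that do not move let the fingers close. It gives the time, the measured TCP pose, the force, the opening and the grip force at its end, in the units of the state.
- arm.observe(): the state, without advancing time (a new reading comes with each control period).
- arm.get_image(name): name is "side" or "top" or "wrist"; returns (picture, depth): 384x512x3 uint8, blue, green, red; 384x512 float32, mm along the optical axis (not along the pixel's ray), 0 where there is no reading.
- arm.calibration(name): a dict with "fx", "fy", "cx", "cy" (pixels), "D" ([k1, k2, p1, p2, k3] as OpenCV has them; the pictures are not rectified), "eye" and "attitude" of the camera in the world. Camera axes: x right, y down, z forward; pixel columns grow to the right and rows downward; lengths in mm; the calibration is good to about 2 mm. A picture is of the moment at which its call begins: read the wrist's pose just before it. calibration takes no time and is no camera call; for the wrist camera it gives the pose at the moment of the call.
- arm.close_job(): hands the job in; it is judged then, once.
The state is a dict: "time": time; "qpos": joint angles; "joint_vel": joint speeds; "tau": joint torques, N m; "position": TCP position; "tcp_rot": TCP orientation; "wrist_force": force on the tool from outside, world axes, zero at the start; "wrist_torque": the same for the moment, N m; "finger_gap": finger opening in mm; "finger_force": force on a finger pad.
Only numpy, scipy, OpenCV 4.12 (cv2) and the standard library are available. Lean on these libraries where they do the work, as an engineer would, in place of code of your own. Each camera call takes 0.05 s, during which the arm holds its last target. There are 200 camera calls.

### The job

Tidy the sloping tray stand: lay the spanner, the scraper and the angle bracket each flat and fully home in the compartment shaped for it, moving the spanner out of the scraper's compartment, where somebody left it. Set the parts down rather than dropping or throwing them, and leave the spray can, tub, mug and cardboard box where they stand.

Things in the scene. Friction and masses are not known exactly. Their poses are not given: they have to be found in the camera images.
- stand: Fixed grey stand 236 mm up the slope, 336 mm wide, sloping 30 deg, low edge to the robot, with three grey trays 232 x 104 mm side by side at 108 mm pitch, in any order. Origin on the bench under its middle, x to its high side. Tray floors are 85 mm above the bench at the middle, 27 at the low edge, 143 at the high edge. Low lip 9 mm above the tray floor.
- scraper_pocket: Scraper's compartment: handle channel 32 mm wide (x -109 to -35 mm), blade bay 77 mm wide (x 45 to 104 mm, mouth 52 mm wide at x 42), all inside sizes. Its frame: origin on the tray floor, x up the slope, z square out of the floor; a part that is home has its origin and axes on the pocket's. Ribs 3 mm thick, 9 mm high; none between x -35 and +28 mm (finger room).
- spanner_pocket: Spanner's compartment: ring channel 34 mm wide (x -93 to -38 mm), jaw bay 46 mm wide (x 38 to 94 mm), inside sizes. Its frame: origin on the tray floor, x up the slope, z square out of the floor; a part that is home has its origin and axes on the pocket's. Ribs 3 mm thick, 9 mm high; none between x -35 and +28 mm (finger room).
- bracket_pocket: Bracket's L-shaped compartment, 25 mm right of its tray's middle: channel 36 mm wide (x -69 to -35 mm), bay x 31 to 69 and y -18 to +69 mm, inside. Its frame: origin on the tray floor, x up the slope, z square out of the floor; a part that is home has its origin and axes on the pocket's. Ribs 3 mm thick, 9 mm high; none between x -35 and +28 mm (finger room).
- scraper: Wooden-handled wide steel scraper, 205 mm long, 0.14 kg, flat underside. Origin on the underside near the centre of mass, where to grip. x to the blade, z up. Handle x -105 to +35 mm, 26 mm wide, 20 mm high; neck x 34 to 50 mm, 40 mm wide, 6 mm high; blade x 50 to 100 mm, 70 mm wide, 4 mm thick. Starts flat on the bench at one side of the stand.
- spanner: Dark steel combination spanner 179 mm long, 10 mm thick, 0.16 kg. Origin on the underside of mid-shank, where to grip. x to the open jaw, z out of the flat. Shank 16 mm wide, from x -60 to +45 mm; jaw round, 40 mm wide, x 40 to 90 mm; ring end 28 mm wide, x -61 to -89 mm. Starts lying in the scraper's compartment, jaw up the slope.
- bracket: Flat L-shaped bright steel bracket 10 mm thick, about 0.22 kg. Origin: on the underside, in the middle of the long leg. Long leg x -65 to +65 mm, 30 mm wide (y -15 to +15 mm); the short leg runs from its +x end towards +y, x 35 to 65 mm, out to y +65 mm. z up out of the flat. Starts flat on the bench at one side of the stand, the right face up.
- spray_can: Bystander: red spray can 58 mm across, 170 mm high, standing. Origin under its middle.
- grease_tub: Bystander: white tub with blue lid, 72 mm across, 85 mm high. Origin under its middle.
- mug: Bystander: steel mug 72 mm across (handle sticks out some 30 mm), 80 mm high. Origin under its middle.
- small_box: Bystander: cardboard box 85 x 55 x 35 mm high. Origin under its middle.
- scraper_tail (a point): Point on the underside at the butt of the handle of the scraper, x -100 mm in its frame.
- scraper_head (a point): Point on the underside at the middle of the blade of the scraper, x 95 mm in its frame.
- bracket_tail (a point): Point on the underside at the foot of the long leg of the bracket, x -60 mm in its frame.
- bracket_head (a point): Point on the underside at the corner end of the long leg of the bracket, x 60 mm in its frame.
- spanner_tail (a point): Point on the underside at the ring end of the spanner, x -85 mm in its frame.
- spanner_head (a point): Point on the underside at the jaw end of the spanner, x 85 mm in its frame.
Not all that is in view belongs to the job. What is meant by the scraper is not pink or yellow, and is the larger of those in its own colour.

How it is judged:
By the outcome, as a careful person would: the job done as asked, in the order asked, and still so for the second after the job is handed in, with the robot touching nothing.
It also fails if it takes over 72 s, if anything falls off the work surface, if the arm or the gripper's body presses on something with over 40 N, if the wrist force passes 120 N, or if a joint passes its speed limit or range.

## Working session

There is one attempt and no reset: what is moved stays moved. The work goes in short steps, Python scripts to look and compute and a tool call to move; the robot and the scene stay as the last step left them, time stands still between calls to the robot, and variables do not carry over. Pictures are saved under pics/ and viewed, at most 10 in all, crops included, and the job is handed in when it is done.

Besides the shell and the picture viewer there is one more tool, called after "Call:" by a JSON object that holds its "fn" and its "kwargs", one argument or row to a line. jog_arm: Moves the arm, as the interface text tells. Its arguments: {"type":"object","properties":{"rows":{"type":"array"},"grip":{"type":"number"}},"required":["rows"]}

```bash
mkdir -p pics; ls
cat > h.py <<'E'
import numpy as np, cv2
from bench import arm
np.set_printoptions(precision=1,suppress=True,linewidth=150)
def cam(n):
    c=arm.calibration(n);K=np.array([[c['fx'],0,c['cx']],[0,c['fy'],c['cy']],[0,0,1.]])
    return K,np.array(c['D'],float),np.array(c['eye'],float),np.array(c['attitude'],float).reshape(3,3)
def rays(C,uv):
    K,D,e,R=C
    p=cv2.undistortPoints(np.array(uv,float).reshape(-1,1,2),K,D).reshape(-1,2)
    return np.c_[p,np.ones(len(p))]@R.T
def plane(C,uv,p0,n):
    d=rays(C,uv);e=C[2];return e+d*(((np.array(p0)-e)@n)/(d@n))[:,None]
def cloud(C,dep):
    v,u=np.mgrid[0:dep.shape[0],0:dep.shape[1]]
    d=rays(C,np.c_[u.ravel(),v.ravel()]);return (C[2]+d*dep.reshape(-1,1)).reshape(dep.shape+(3,))
E
python3 - <<'E'
from h import *
for n in('side','top','wrist'):
    C=cam(n);im,d=arm.get_image(n);cv2.imwrite(f'pics/{n}0.png',im);np.savez(f'{n}0.npz',im=im,d=d,K=C[0],D=C[1],e=C[2],R=C[3]);print(n,C[2],C[3].tolist(),C[0][0,0])
s=arm.observe();print(s)
E
```

```text
pics
side [ -60.8 -907.9  949.3] [[0.8752467379489207, -0.29942077187735455, 0.3798556950713558], [-0.4836766347752185, -0.5414227308389591, 0.6876905841317039], [-0.00024633776323921506, -0.7856262647717764, -0.6187013103416326]] 388.14308216123004
top [ 326.1   16.3 1324.8] [[-0.00619297722138431, -0.9932487721025416, 0.11583835180944428], [-0.9998025612263352, 0.00833739609484011, 0.018036806580372024], [-0.018880826210614314, -0.11570377929502092, -0.9931042995871348]] 358.83697679257097
wrist [168.1 632.1 372.8] [[0.3677860229164854, 0.8872421064616632, 0.278450867961912], [0.929908420942606, -0.3502844068033615, -0.11212119786393347], [-0.0019416506638818074, 0.30017041638356856, -0.9538836150814268]] 315.5580596673688
{'time': 0.15, 'qpos': array([-1.2,  0.3, -0.1,  1.5,  0. ,  1.4, -0.1]), 'joint_vel': array([-0., -0., -0., -0., -0., -0., -0.]), 'tau': array([ -0. , -49.4,  -0.4, -31.5,   0. ,   0. ,  -0. ]), 'position': array([239.1, 604. , 252.5]), 'tcp_rot': array([[-0.9,  0.4, -0. ],
       [ 0.4,  0.9, -0. ],
       [-0. , -0. , -1. ]]), 'wrist_force': array([ 0.7, -0.1,  0.3]), 'wrist_torque': array([-0. ,  0.1, -0. ]), 'finger_force': 0.0, 'finger_gap': 85.13643648929111}
```

View pics/top0.png

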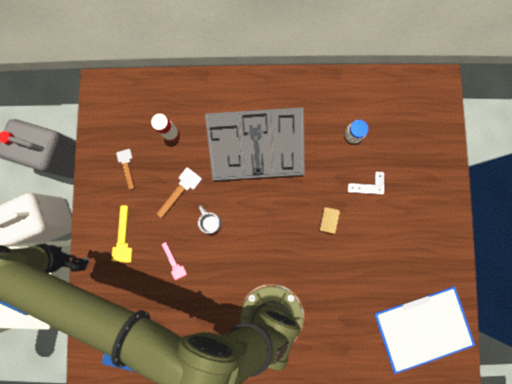

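View pics/side0.png

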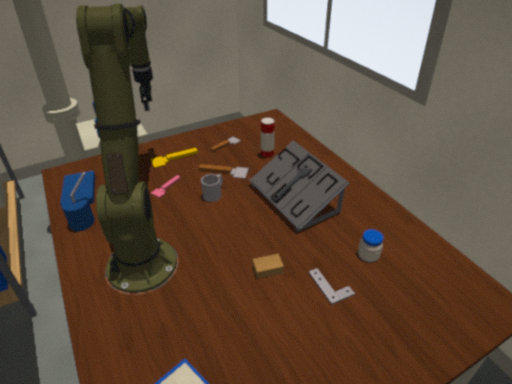

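The top view shows the stand at about (257,143), with the spanner in the middle tray. The scraper I want is the large brown one, handle (160,214) to blade (190,179). The bracket is at (368,186), the mug at (208,222) and the box at (330,220). In the side view the stand is at (300,185).

Run:
```python
from h import *
def L(n):
    z=np.load(n+'0.npz');return z['im'],z['d'],(z['K'],z['D'],z['e'],z['R'])
im,d,C=L('top');P=cloud(C,d)
# stand plane from tilt normal
X=P[100:190,195:315].reshape(-1,3);X=X[(X[:,2]>25)&(X[:,2]<175)]
best=None;rng=np.random.default_rng(0)
for i in range(600):
    a,b,c=X[rng.choice(len(X),3,False)];n=np.cross(b-a,c-a)
    if np.linalg.norm(n)<100:continue
    n/=np.linalg.norm(n);k=abs((X-a)@n)<2
    if best is None or k.sum()>best.sum():best=k
Y=X[best];m=Y.mean(0);n=np.linalg.svd(Y-m)[2][2];n*=np.sign(n[2])
print('plane',n*1000,m,best.sum(),'tilt',np.degrees(np.arccos(n[2])),'yaw',np.degrees(np.arctan2(-n[1],-n[0])))
k=abs((X-m)@n)<14
r=cv2.minAreaRect(X[k][:,:2].astype(np.float32));print('rect xy',r,cv2.boxPoints(r))
c=r[0];print('floor z at centre',m[2]-((np.array(c)-m[:2])@n[:2])/n[2])
# bench items
h=cv2.cvtColor(im,cv2.COLOR_BGR2HSV)
bz=P[...,2]; print('bench z',np.median(bz[230:240,230:300]))
x0,x1,y0,y1=300,400,165,240
# bracket: bright, low saturation
mk=((h[...,1]<60)&(h[...,2]>150)).astype(np.uint8)
mk2=np.zeros_like(mk);mk2[165:200,340:395]=mk[165:200,340:395]
v,u=np.nonzero(mk2);W=plane(C,np.c_[u,v],[0,0,10],np.array([0,0,1.]))
r=cv2.minAreaRect(W[:,:2].astype(np.float32));print('bracket rect',r,'mean',W.mean(0),'\n',cv2.boxPoints(r))
# scraper wood & blade
wd=((h[...,0]>=5)&(h[...,0]<=18)&(h[...,1]>150)&(h[...,2]>130)).astype(np.uint8)
a=np.zeros_like(wd);a[175:222,150:200]=wd[175:222,150:200]
v,u=np.nonzero(a);W=plane(C,np.c_[u,v],[0,0,20],np.array([0,0,1.]));r=cv2.minAreaRect(W[:,:2].astype(np.float32));print('handle',len(u),r,'\n',cv2.boxPoints(r))
a[:]=0;a[165:192,176:205]=mk[165:192,176:205]
v,u=np.nonzero(a);W=plane(C,np.c_[u,v],[0,0,4],np.array([0,0,1.]));r=cv2.minAreaRect(W[:,:2].astype(np.float32));print('blade',len(u),r,W.mean(0))
s=arm.observe();print(s['position'],np.array(s['tcp_rot'])*1000)
cr=im[95:250,140:400];cv2.imwrite('pics/crop0.png',cv2.resize(cr,None,fx=3,fy=3,interpolation=cv2.INTER_CUBIC))
```

```text
plane [-500.   -28.8  865.5] [617.8  50.6  87. ] 3014 tilt 30.057677031291202 yaw 3.301903332054876
rect xy ((613.2481689453125, 48.6934814453125), (218.39810180664062, 333.8306579589844), 3.1342380046844482) [[ 495.1  209.4]
 [ 513.3 -123.9]
 [ 731.4 -112. ]
 [ 713.2  221.3]]
floor z at centre 84.26805918065854
bench z -0.15952308128578352
bracket rect ((486.3358154296875, -355.3290100097656), (133.3515167236328, 84.59952545166016), 85.91816711425781) mean [ 471.3 -365.4   10. ] 
 [[ 439.4 -418.8]
 [ 523.8 -424.8]
 [ 533.3 -291.8]
 [ 448.9 -285.8]]
handle 1683 ((431.45697021484375, 351.8599548339844), (185.7271728515625, 169.97935485839844), 89.7754135131836) 
 [[346.1 259.3]
 [516.1 258.7]
 [516.8 444.4]
 [346.8 445.1]]
blade 330 ((500.4100341796875, 304.06243896484375), (75.0646743774414, 70.03858184814453), 52.00429153442383) [502.9 301.6   4. ]
[239.1 604.  252.5] [[ -929.8   367.9    -0.5]
 [  367.9   929.8    -1.4]
 [   -0.1    -1.4 -1000. ]]
```

View pics/crop0.png

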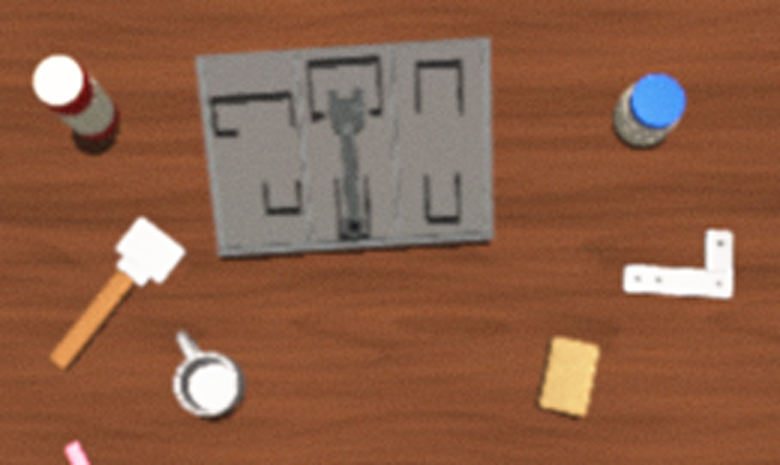

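In the crop, the left tray is the bracket pocket (ribs at (250,110) and (282,200)). The middle tray is the scraper pocket, holding the spanner at (348,165). The right tray is the spanner pocket (ribs at (440,85) and (442,205)). Next I'll move over the stand for a wrist view.

Call:
{"fn": "jog_arm", "kwargs": {
  "rows": [
    {"tx": -4.5, "ty": -3.2},
    {"tx": -4.5, "ty": -3.2},
    {"tx": -4.5, "ty": -3.2},
    {"tx": -4.5, "ty": -3.2},
    {"tx": -4.5, "ty": -3.2}
  ]
}}

```text
invalid input
```

Call:
{"fn": "jog_arm", "kwargs": {
  "rows": [
    {"tx": -4.5, "ty": -3.2},
    {"tx": -4.5, "ty": -3.2},
    {"tx": -4.5, "ty": -3.2},
    {"tx": -4.5, "ty": -3.2},
    {"tx": -4.5, "ty": -3.2}
  ]
}}

```text
invalid input
```

Call:
{"fn": "jog_arm", "kwargs": {
  "rows": [
    {"tx": -4.5, "ty": -3.2},
    {"tx": -4.5, "ty": -3.2},
    {"roll": -8.3},
    {"roll": -8.3},
    {"roll": -8.3}
  ]
}}

```text
invalid input
```

```bash
cat >> h.py <<'E'
def snap(n,tag):
    C=cam(n);im,d=arm.get_image(n);np.savez(tag+'.npz',im=im,d=d,K=C[0],D=C[1],e=C[2],R=C[3]);return C,im,d
def load(t):
    z=np.load(t+'.npz');return (z['K'],z['D'],z['e'],z['R']),z['im'],z['d']
def st():
    s=arm.observe();R=np.array(s['tcp_rot']);print('t',s['time'],'tcp',s['position'],'yaz',np.degrees(np.arctan2(R[1,1],R[0,1])).round(2),'F',s['wrist_force'],'gap',s['finger_gap'],s['finger_force'],'j',np.round(s['qpos'],2));return s
E
python3 - <<'E'
from h import *
import time
st();C,im,d=snap('wrist','w1');print(C[2],C[3])
P=cloud(C,d)
# fit plane near stand 
X=P.reshape(-1,3);X=X[(abs(X[:,0]-613)<90)&(abs(X[:,1]-49)<150)&(X[:,2]>20)]
n=np.array([-.5,-.029,.8655]);m=np.array([613.2,48.7,84.3])
for t in(8,4,2,1.5):
    k=abs((X-m)@n)<t;m=X[k].mean(0);n=np.linalg.svd(X[k]-m,full_matrices=False)[2][2];n*=np.sign(n[2])
print('plane',n,m,k.sum(),np.degrees(np.arccos(n[2])),np.degrees(np.arctan2(-n[1],-n[0])))
np.savez('plane.npz',n=n,m=m)
# rectify: slope frame with yaw 3.2, origin at rough centre, 2px/mm
yaw=np.arctan2(-n[1],-n[0]);y=np.array([-np.sin(yaw),np.cos(yaw),0]);x=np.cross(y,n)
o=np.array([613.2,48.7,0]);o[2]=m[2]-((o-m)[:2]@n[:2])/n[2]
print('o',o,'x',x,'y',y)
gx=np.arange(140,-140,-.5);gy=np.arange(190,-190,-.5)
G=o+gx[:,None,None]*x+gy[None,:,None]*y
uv,_=cv2.projectPoints((G.reshape(-1,3)-C[2])@C[3],np.zeros(3),np.zeros(3),C[0],C[1])
uv=uv.reshape(G.shape[:2]+(2,)).astype(np.float32)
r=cv2.remap(im,uv[...,0],uv[...,1],cv2.INTER_CUBIC);cv2.imwrite('pics/rect1.png',r)
E
```

```text
t 0.15 tcp [239.1 604.  252.5] yaz 68.41 F [ 0.7 -0.1  0.3] gap 85.13643648929111 0.0 j [-1.2  0.3 -0.1  1.4  0.   1.4 -0.1]
[168.1 632.2 372.9] [[ 0.4  0.9  0.3]
 [ 0.9 -0.4 -0.1]
 [-0.   0.3 -1. ]]<stdin>:9: RuntimeWarning: Mean of empty slice.
  ret = um.true_divide(
Traceback (most recent call last):
IndexError: index 2 is out of bounds for axis 0 with size 0
```

Call:
{"fn": "jog_arm", "kwargs": {
  "rows": [
    {"tx": -4.5, "ty": -3.2, "tz": 0, "roll": 0},
    {"tx": -4.5, "ty": -3.2, "tz": 0, "roll": 0},
    {"tx": -4.5, "ty": -3.2, "tz": 0, "roll": 0},
    {"tx": -4.5, "ty": -3.2, "tz": 0, "roll": 0},
    {"tx": -4.5, "ty": -3.2, "tz": 0, "roll": 0}
  ]
}}

```text
time: 0.82
position: [390.3, 371.1, 253.3]
tcp_rot: [[-0.93, 0.368, 0.0], [0.368, 0.93, 0.0], [-0.0, 0.0, -1.0]]
wrist_force: [2.1, -0.4, 0.2]
finger_gap: 85.4
finger_force: 0.0
```

Call:
{"fn": "jog_arm", "kwargs": {
  "rows": [
    {"tx": -4.5, "ty": -3.2, "tz": 0, "roll": 0},
    {"tx": -4.5, "ty": -3.2, "tz": 0, "roll": 0},
    {"tx": -4.5, "ty": -3.2, "tz": 0, "roll": 0},
    {"tx": -4.5, "ty": -3.2, "tz": 0, "roll": 0},
    {"tx": -4.5, "ty": -3.2, "tz": 0, "roll": 0}
  ]
}}

```text
time: 1.45
position: [540.5, 139.8, 253.4]
tcp_rot: [[-0.93, 0.368, 0.0], [0.368, 0.93, 0.0], [-0.0, 0.0, -1.0]]
wrist_force: [0.7, 0.2, -0.2]
finger_gap: 85.2
finger_force: 0.0
```

Call:
{"fn": "jog_arm", "kwargs": {
  "rows": [
    {"tx": -4.5, "ty": -3.2, "tz": 0, "roll": 0},
    {"tx": -4.5, "ty": -3.2, "tz": 0, "roll": 0},
    {"tx": 0, "ty": 0, "tz": 0, "roll": -8.3},
    {"tx": 0, "ty": 0, "tz": 0, "roll": -8.3},
    {"tx": 0, "ty": 0, "tz": 0, "roll": -8.3}
  ]
}}

```text
time: 2.08
position: [599.9, 48.5, 253.0]
tcp_rot: [[-0.998, -0.062, -0.001], [-0.062, 0.998, -0.0], [0.001, -0.0, -1.0]]
wrist_force: [-0.3, 0.7, -0.4]
finger_gap: 85.2
finger_force: 0.0
```

```bash
cat > look.py <<'E'
from h import *
import sys
tag=sys.argv[1]
st();C,im,d=snap('wrist',tag)
P=cloud(C,d)
X=P.reshape(-1,3);X=X[(abs(X[:,0]-613)<90)&(abs(X[:,1]-49)<150)&(X[:,2]>20)]
n=np.array([-.5,-.029,.8655]);m=np.array([613.2,48.7,84.3])
for t in(8,4,2,1.5):
    k=abs((X-m)@n)<t;m=X[k].mean(0);n=np.linalg.svd(X[k]-m,full_matrices=False)[2][2];n*=np.sign(n[2])
print('plane',n*1000,m,k.sum(),np.degrees(np.arccos(n[2])),np.degrees(np.arctan2(-n[1],-n[0])))
yaw=np.arctan2(-n[1],-n[0]);y=np.array([-np.sin(yaw),np.cos(yaw),0]);x=np.cross(y,n)
o=np.array([613.2,48.7,0]);o[2]=m[2]-((o-m)[:2]@n[:2])/n[2]
print('o',o,'x',x*1000,'y',y*1000)
np.savez(tag+'f.npz',o=o,x=x,y=y,n=n)
gx=np.arange(140,-140,-.5);gy=np.arange(190,-190,-.5)
G=o+gx[:,None,None]*x+gy[None,:,None]*y
uv,_=cv2.projectPoints((G.reshape(-1,3)-C[2])@C[3],np.zeros(3),np.zeros(3),C[0],C[1])
uv=uv.reshape(G.shape[:2]+(2,)).astype(np.float32)
r=cv2.remap(im,uv[...,0],uv[...,1],cv2.INTER_CUBIC)
if len(sys.argv)>2: r=np.clip(r.astype(float)*float(sys.argv[2]),0,255).astype(np.uint8)
cv2.imwrite(f'pics/{tag}.png',r)
E
python3 look.py w1 1.4
```

```text
t 2.075 tcp [599.9  48.5 253. ] yaz 93.57 F [-0.3  0.7 -0.4] gap 85.17310851547788 0.0 j [-0.4  0.2  0.4  1.6 -0.1  1.3  1.6]
plane [-499.9  -26.3  865.7] [613.8  48.2  85.3] 48353 30.040767058864535 3.006029031807209
o [613.2  48.7  85. ] x [864.5  45.4 500.6] y [-52.4 998.6   0. ]
```

View pics/w1.png

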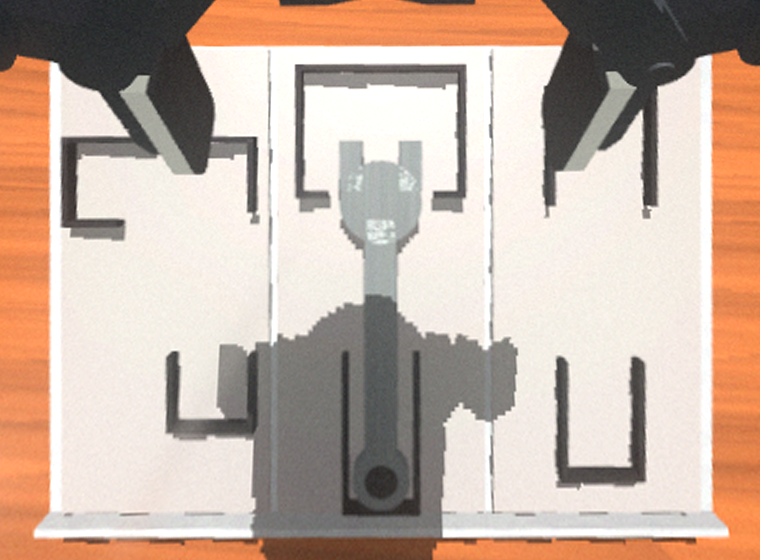

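The rectified slope view (2 px/mm) shows the scraper bay ribs at u 297–466, giving a tray centre of u≈381. The spanner axis is at u=380, with the ring hole at (380,482). The spanner channel inner walls are at u 563–633 and the bracket channel's at u 178–250. Next I'll go down for the spanner.

Call:
{"fn": "jog_arm", "kwargs": {
  "grip": -0.1,
  "rows": [
    {"tx": -0.42, "ty": 0, "tz": 0, "roll": 0.6},
    {"tx": 0, "ty": 0, "tz": 4.5, "roll": 0},
    {"tx": 0, "ty": 0, "tz": 5.0, "roll": 0},
    {"tx": 0, "ty": 0, "tz": 3.6, "roll": 0},
    {"tx": 0, "ty": 0, "tz": 0, "roll": 0}
  ]
}}

```text
time: 2.75
position: [602.0, 48.8, 119.2]
tcp_rot: [[-0.999, -0.045, -0.006], [-0.045, 0.999, -0.001], [0.007, -0.001, -1.0]]
wrist_force: [0.1, 0.2, 0.3]
finger_gap: 38.3
finger_force: 0.0
```

Run:
```python
from h import *
st();C,im,d=snap('wrist','w2')
# tray profile across y at gx=-10 from w1 depth: divider height
f=np.load('w1f.npz');C1,_,d1=load('w1');P=cloud(C1,d1).reshape(-1,3)-f['o']
gx,gy,gz=P@f['x'],P@f['y'],P@f['n']
k=abs(gx-20)<8
for a in np.arange(48,62,1.):
    q=k&(abs(gy-a)<.6);print(a,np.percentile(gz[q],[50,95]).round(1),end=';')
cv2.imwrite('pics/w2.png',np.clip(im*1.4,0,255).astype(np.uint8))
```

```text
t 2.75 tcp [602.   48.8 119.2] yaz 92.6 F [0.1 0.2 0.3] gap 38.26337131556388 0.0 j [-0.4  0.3  0.3  1.7 -0.1  1.1  1.6]
48.0 [0.1 0.9];49.0 [0. 1.];50.0 [-0.  1.];51.0 [-0.2  0.4];52.0 [-4.7 -2. ];53.0 [-4.5 -3.4];54.0 [-4.3 -3.5];55.0 [-4.3  0.5];56.0 [-0.7  0.3];57.0 [-0.   1.1];58.0 [0.1 0.7];59.0 [0.1 0.9];60.0 [-0.1  0.7];61.0 [0.1 1.1];
```

View pics/w2.png

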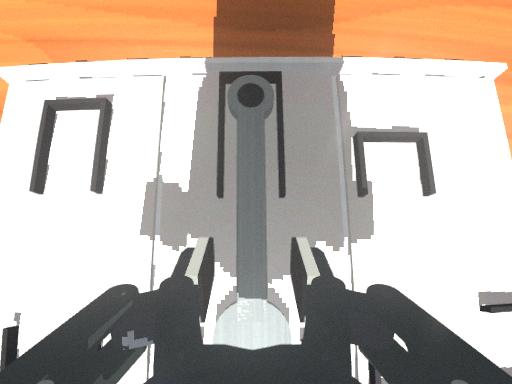

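The view shows the open fingers straddling the shank (fingertips at (205,240) and (300,240), shank at u 237–265), and there are no raised dividers. I'll lower and close.

Call:
{"fn": "jog_arm", "kwargs": {
  "rows": [
    {"tx": -0.2, "ty": 0, "tz": 0.5, "roll": -0.4},
    {"tx": 0, "ty": 0, "tz": 0.3, "roll": 0},
    {"tx": 0, "ty": 0, "tz": 0, "roll": 0}
  ]
}}

```text
time: 3.18
position: [606.6, 49.1, 115.0]
tcp_rot: [[-0.999, -0.054, 0.001], [-0.054, 0.999, 0.0], [-0.001, 0.0, -1.0]]
wrist_force: [-0.2, 0.1, 0.2]
finger_gap: 38.4
finger_force: 0.0
```

Call:
{"fn": "jog_arm", "kwargs": {
  "grip": -1,
  "rows": [
    {"tx": 0, "ty": 0, "tz": 0, "roll": 0},
    {"tx": 0, "ty": 0, "tz": 0, "roll": 0},
    {"tx": 0, "ty": 0, "tz": 0, "roll": 0},
    {"tx": 0, "ty": 0, "tz": 0, "roll": 0}
  ]
}}

```text
time: 3.68
position: [606.5, 49.0, 115.0]
tcp_rot: [[-0.999, -0.054, 0.001], [-0.054, 0.999, 0.0], [-0.001, 0.0, -1.0]]
wrist_force: [-1.1, -0.2, 5.5]
finger_gap: 11.7
finger_force: 59.0
```

Gap 11.7 mm with a 16 mm shank means only the edge is pinched. I'll reopen, go lower and grip again.

Call:
{"fn": "jog_arm", "kwargs": {
  "grip": -0.4,
  "rows": [
    {"tx": 0, "ty": 0, "tz": 0, "roll": 0},
    {"tx": 0, "ty": 0, "tz": 0, "roll": 0},
    {"tx": 0.2, "ty": 0, "tz": 0.4, "roll": 0},
    {"tx": 0, "ty": 0, "tz": 0, "roll": 0}
  ]
}}

```text
time: 4.18
position: [603.6, 48.9, 109.6]
tcp_rot: [[-0.999, -0.054, -0.001], [-0.054, 0.999, -0.0], [0.001, -0.0, -1.0]]
wrist_force: [0.0, -0.0, 0.2]
finger_gap: 25.4
finger_force: 0.0
```

Call:
{"fn": "jog_arm", "kwargs": {
  "grip": -1,
  "rows": [
    {"tx": 0, "ty": 0, "tz": 0, "roll": 0},
    {"tx": 0, "ty": 0, "tz": 0, "roll": 0},
    {"tx": 0, "ty": 0, "tz": 0, "roll": 0}
  ]
}}

```text
time: 4.55
position: [604.2, 48.9, 110.4]
tcp_rot: [[-0.999, -0.054, -0.0], [-0.054, 0.999, 0.0], [0.0, 0.0, -1.0]]
wrist_force: [-0.5, 0.1, 0.3]
finger_gap: 13.2
finger_force: 58.6
```

Run:
```python
from h import *
st();C,im,d=snap('wrist','w3')
cv2.imwrite('pics/w3.png',np.clip(im*1.4,0,255).astype(np.uint8))
```

```text
t 4.55 tcp [604.2  48.9 110.4] yaz 93.11 F [-0.5  0.1  0.3] gap 13.231111863733627 58.57958436012268 j [-0.4  0.3  0.3  1.7 -0.1  1.1  1.6]
```

View pics/w3.png

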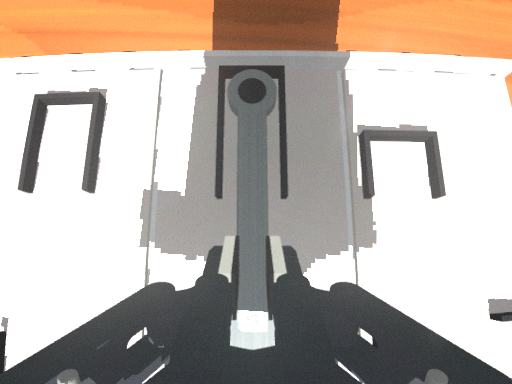

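The shank sits between the pads. I'll lift, shift one tray to the right and 20 mm up the slope, then check.

Call:
{"fn": "jog_arm", "kwargs": {
  "rows": [
    {"tx": 0, "ty": 0, "tz": -1.0, "roll": 0},
    {"tx": 0, "ty": 0, "tz": -3.0, "roll": 0},
    {"tx": -0.6, "ty": -3.6, "tz": 0, "roll": 0},
    {"tx": -0.6, "ty": -3.7, "tz": 0, "roll": 0},
    {"tx": -0.54, "ty": -3.6, "tz": 0, "roll": 0}
  ]
}}

```text
time: 5.22
position: [628.0, -60.1, 151.1]
tcp_rot: [[-0.999, -0.055, 0.001], [-0.055, 0.999, 0.0], [-0.001, -0.0, -1.0]]
wrist_force: [0.2, -0.5, -1.0]
finger_gap: 13.4
finger_force: 58.7
```

Call:
{"fn": "jog_arm", "kwargs": {
  "rows": [
    {"tx": 0, "ty": 0, "tz": 0, "roll": 0},
    {"tx": 0, "ty": 0, "tz": 0, "roll": 0}
  ]
}}

```text
time: 5.48
position: [627.6, -58.4, 150.5]
tcp_rot: [[-0.999, -0.054, 0.0], [-0.054, 0.999, 0.001], [-0.0, 0.001, -1.0]]
wrist_force: [0.2, 0.7, -1.7]
finger_gap: 13.4
finger_force: 58.7
```

Run:
```python
from h import *
st();C,im,d=snap('wrist','w4')
f=np.load('w1f.npz');P=cloud(C,d)
# spanner points: ring-hole / tail region, below gripper in image rows <230
g=P-f['o'];gx,gy,gz=g@f['x'],g@f['y'],g@f['n']
k=(gz>15)&(gz<90);k[225:]=0
n,l,s,c=cv2.connectedComponentsWithStats(k.astype(np.uint8))
i=1+np.argmax(s[1:,4]);print(s[i])
m=l==i;Q=P[m];print(Q.min(0),Q.max(0))
mu=Q.mean(0);v=np.linalg.svd(Q-mu,full_matrices=False)[2];v0=v[0]*np.sign(v[0][0]);print('axis az',np.degrees(np.arctan2(v0[1],v0[0])),'pitch',np.degrees(np.arcsin(v0[2])))
print('tail gx',gx[m].min(),'gy',np.median(gy[m]),'gz',np.percentile(gz[m],[5,50,95]),'gz slope',np.polyfit(gx[m],gz[m],1),np.polyfit(gx[m],gy[m],1))
t=gx[m]<gx[m].min()+28; print('ring gy mid',(gy[m][t].min()+gy[m][t].max())/2)
```

```text
t 5.475 tcp [627.6 -58.4 150.5] yaz 93.12 F [ 0.2  0.7 -1.7] gap 13.440254018085575 58.707014322280884 j [-0.3  0.4  0.4  1.6 -0.1  1.2  1.8]
[ 228   69   49  156 5133]
[537.5 -76.6  77.9] [615.3 -49.3 125.2]
axis az 3.424273834266037 pitch 30.28711907742173
tail gx -73.80918353399332 gy -108.05489214804408 gz [34.5 35.7 36.7] gz slope [ 0.  35.7] [   0.  -107.9]
ring gy mid -108.17069395718288
```

Call:
{"fn": "jog_arm", "kwargs": {
  "rows": [
    {"tx": 0, "ty": -0.06, "tz": 1.2, "roll": 0},
    {"tx": 0, "ty": 0, "tz": 1.0, "roll": 0},
    {"tx": 0, "ty": 0, "tz": 0.4, "roll": 0},
    {"tx": 0, "ty": 0, "tz": 0.3, "roll": 0},
    {"tx": 0, "ty": 0, "tz": 0, "roll": 0}
  ]
}}

```text
time: 6.15
position: [627.5, -59.6, 121.1]
tcp_rot: [[-0.999, -0.054, -0.0], [-0.054, 0.999, 0.0], [0.0, 0.0, -1.0]]
wrist_force: [0.3, -0.4, -1.1]
finger_gap: 13.3
finger_force: 58.8
```

Call:
{"fn": "jog_arm", "kwargs": {
  "rows": [
    {"tx": 0, "ty": 0, "tz": 0.08, "roll": 0},
    {"tx": 0, "ty": 0, "tz": 0, "roll": 0}
  ]
}}

```text
time: 6.4
position: [627.7, -59.6, 120.8]
tcp_rot: [[-0.999, -0.054, 0.0], [-0.054, 0.999, 0.0], [-0.0, 0.0, -1.0]]
wrist_force: [-1.5, 0.7, -1.0]
finger_gap: 13.5
finger_force: 58.8
```

Call:
{"fn": "jog_arm", "kwargs": {
  "grip": -0.4,
  "rows": [
    {"tx": 0, "ty": 0, "tz": 0, "roll": 0},
    {"tx": 0, "ty": 0, "tz": 0, "roll": 0},
    {"tx": 0, "ty": 0, "tz": 0, "roll": 0},
    {"tx": 0, "ty": 0, "tz": -2.0, "roll": 0},
    {"tx": 0, "ty": 0, "tz": -5.0, "roll": 0}
  ]
}}

```text
time: 7.02
position: [626.1, -59.4, 190.0]
tcp_rot: [[-0.999, -0.054, -0.005], [-0.054, 0.999, -0.0], [0.005, 0.0, -1.0]]
wrist_force: [0.9, 0.3, 1.1]
finger_gap: 25.6
finger_force: 0.0
```

Call:
{"fn": "jog_arm", "kwargs": {
  "rows": [
    {"tx": 3.0, "ty": 5.0, "tz": -4.0, "roll": 0},
    {"tx": 0, "ty": 5.0, "tz": -3.0, "roll": 0},
    {"tx": 0, "ty": 0, "tz": 0, "roll": 0}
  ]
}}

```text
time: 7.4
position: [597.3, 39.1, 260.7]
tcp_rot: [[-0.998, -0.063, 0.007], [-0.063, 0.998, 0.004], [-0.007, 0.004, -1.0]]
wrist_force: [0.3, -0.5, -0.3]
finger_gap: 25.5
finger_force: 0.0
```

```bash
cat > chk.py <<'E'
from h import *
import sys
# measure parts above tray floor in slope frame: tag gy_lo gy_hi
tag=sys.argv[1];lo,hi=map(float,sys.argv[2:4])
st();C,im,d=snap('wrist',tag);f=np.load('w1f.npz');g=cloud(C,d)-f['o'];gx,gy,gz=g@f['x'],g@f['y'],g@f['n']
mid=(lo+hi)/2
for a in np.arange(-110,111,10):
    q=(abs(gx-a)<1.5)&(gy>lo)&(gy<hi)&(gz>3)&(gz<40)
    if q.sum():
        yy=gy[q];zz=gz[q];print(int(a),'y',np.percentile(yy,[1,99]),'z',np.percentile(zz,[10,50,90]))
cv2.imwrite(f'pics/{tag}.png',np.clip(im*1.4,0,255).astype(np.uint8))
E
python3 chk.py w5 -125 -92
```

```text
t 7.4 tcp [597.3  39.1 260.7] yaz 93.6 F [ 0.3 -0.5 -0.3] gap 25.50833753652685 0.0 j [-0.4  0.2  0.4  1.6 -0.1  1.4  1.6]
-90 y [-118.7 -100.4] z [ 9.2 10.  10.8]
-80 y [-123.3  -96.1] z [ 9.1 10.  10.9]
-70 y [-120.5  -98.8] z [ 6.6  9.8 10.7]
-60 y [-117.1 -102. ] z [ 9.  10.  10.9]
-50 y [-116.1 -101.7] z [ 8.7 10.  11.1]
-40 y [-116.3 -101.6] z [ 8.8 10.  10.6]
-30 y [-116.3 -101.6] z [ 8.6  9.7 10.8]
-20 y [-116.3 -101.6] z [ 6.9  9.7 10.7]
-10 y [-116.9 -101.4] z [ 8.1  9.9 10.8]
0 y [-116.  -101.4] z [ 8.3  9.5 10.6]
10 y [-115.9 -101.1] z [ 8.3  9.7 10.4]
20 y [-116.  -101.4] z [ 7.8  9.9 10.8]
30 y [-116.4 -101.4] z [ 8.6  9.8 10.7]
40 y [-121.8  -96.4] z [ 8.9 10.  10.6]
50 y [-124.9  -92.2] z [ 9.2  9.9 10.7]
60 y [-124.7  -92.2] z [ 9.1 10.  10.8]
70 y [-124.5  -92.3] z [ 9.1 10.1 11.2]
80 y [-124.6  -92.2] z [ 6.5  9.8 10.8]
```

The spanner lies flat, its top 10 mm above the floor all along. Now the scraper.

Call:
{"fn": "jog_arm", "kwargs": {
  "grip": 0.1,
  "rows": [
    {"tx": 2.3, "ty": 5.3, "tz": 0, "roll": 0},
    {"tx": 2.3, "ty": 5.3, "tz": 0, "roll": 0},
    {"tx": 2.3, "ty": 5.3, "tz": 0, "roll": 0},
    {"tx": 2.3, "ty": 5.3, "tz": 0, "roll": 0},
    {"tx": 2.3, "ty": 5.3, "tz": 0, "roll": 0}
  ]
}}

```text
time: 8.07
position: [466.7, 291.1, 256.0]
tcp_rot: [[-0.999, -0.051, 0.001], [-0.051, 0.999, -0.001], [-0.001, -0.001, -1.0]]
wrist_force: [1.3, 0.1, -0.5]
finger_gap: 46.7
finger_force: 0.0
```

Call:
{"fn": "jog_arm", "kwargs": {
  "rows": [
    {"tx": 2.0, "ty": 5.3, "tz": 0, "roll": 0},
    {"tx": 0, "ty": 0, "tz": 0, "roll": 10.4},
    {"tx": 0, "ty": 0, "tz": 0, "roll": 10.4},
    {"tx": 0, "ty": 0, "tz": 0, "roll": 10.4},
    {"tx": 0, "ty": 0, "tz": 0, "roll": 10.4}
  ]
}}

```text
time: 8.7
position: [445.0, 341.4, 255.8]
tcp_rot: [[-0.777, 0.629, 0.0], [0.629, 0.777, -0.001], [-0.001, -0.001, -1.0]]
wrist_force: [0.2, 0.2, 0.1]
finger_gap: 46.9
finger_force: 0.0
```

Run:
```python
from h import *
s=st();C,im,d=snap('wrist','w6');P=cloud(C,d);X=P.reshape(-1,3)
b=np.median(X[(X[:,2]>-8)&(X[:,2]<2)][:,2]);print('bench',b)
k=((P[...,2]>b+12)&(P[...,2]<b+25)&(abs(P[...,0]-442)<130)&(abs(P[...,1]-349)<130)).astype(np.uint8)
n,l,q,c=cv2.connectedComponentsWithStats(k)
for i in 1+np.argsort(-q[1:,4])[:3]:
    W=P[l==i][:,:2].astype(np.float32);r=cv2.minAreaRect(W);print(q[i,4],r,np.median(P[l==i][:,2]));print(cv2.boxPoints(r))
cv2.imwrite('pics/w6.png',im)
```

```text
t 8.7 tcp [445.  341.4 255.8] yaz 51.01 F [0.2 0.2 0.1] gap 46.93396062233775 0.0 j [-0.8  0.1  0.1  1.7 -0.   1.3  0.2]
bench -0.08317856287987979
2775 ((418.7324523925781, 367.13397216796875), (25.523239135742188, 139.2250518798828), 52.245174407958984) 19.670797013907986
[[355.9 399.7]
 [466.  314.4]
 [481.6 334.6]
 [371.5 419.8]]
364 ((351.081787109375, 236.03277587890625), (77.9385757446289, 31.201345443725586), 0.07129815220832825) 20.934939100873493
[[312.1 251.6]
 [312.1 220.4]
 [390.1 220.5]
 [390.  251.7]]
1 ((389.1752624511719, 240.71160888671875), (0.0, 0.0), 0.0) 23.716296604047443
[[389.2 240.7]
 [389.2 240.7]
 [389.2 240.7]
 [389.2 240.7]]
```

View pics/w6.png

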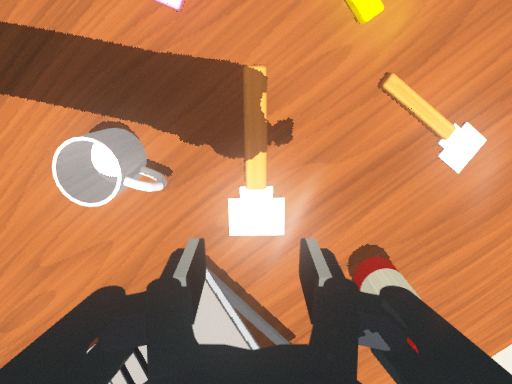

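The wrist view shows the scraper handle at (256,130) with the blade at (256,213), and the mug at (100,165). From depth, the grip point is (446.4, 345.7) and the axis azimuth is −37.8°.

Call:
{"fn": "jog_arm", "kwargs": {
  "rows": [
    {"tx": 0.16, "ty": 0.42, "tz": 4.0, "roll": -1.2},
    {"tx": 0, "ty": 0, "tz": 5.5, "roll": 0},
    {"tx": 0, "ty": 0, "tz": 5.5, "roll": 0},
    {"tx": 0, "ty": 0, "tz": 4.5, "roll": 0},
    {"tx": 0, "ty": 0, "tz": 0, "roll": 0}
  ]
}}

```text
time: 9.38
position: [443.6, 344.2, 57.4]
tcp_rot: [[-0.796, 0.606, -0.006], [0.606, 0.796, -0.006], [0.001, -0.009, -1.0]]
wrist_force: [-0.7, 0.2, 0.8]
finger_gap: 47.1
finger_force: 0.0
```

Call:
{"fn": "jog_arm", "kwargs": {
  "rows": [
    {"tx": 0, "ty": 0, "tz": 1.5, "roll": 0},
    {"tx": 0, "ty": 0, "tz": 1.5, "roll": 0},
    {"tx": 0, "ty": 0, "tz": 0, "roll": 0}
  ]
}}

```text
time: 9.75
position: [444.9, 347.2, 30.4]
tcp_rot: [[-0.796, 0.606, -0.001], [0.606, 0.796, -0.001], [0.0, -0.001, -1.0]]
wrist_force: [0.4, -0.3, 0.6]
finger_gap: 47.2
finger_force: 0.0
```

Call:
{"fn": "jog_arm", "kwargs": {
  "grip": -1,
  "rows": [
    {"tx": 0, "ty": 0, "tz": 0, "roll": 0},
    {"tx": 0, "ty": 0, "tz": 0, "roll": 0},
    {"tx": 0, "ty": 0, "tz": 0, "roll": 0},
    {"tx": 0, "ty": 0, "tz": 0, "roll": 0}
  ]
}}

```text
time: 10.25
position: [445.9, 348.1, 31.9]
tcp_rot: [[-0.796, 0.606, 0.001], [0.606, 0.796, 0.001], [-0.0, 0.002, -1.0]]
wrist_force: [-0.2, -0.6, 5.2]
finger_gap: 24.4
finger_force: 61.1
```

Call:
{"fn": "jog_arm", "kwargs": {
  "rows": [
    {"tx": 0, "ty": 0, "tz": -2, "roll": 0},
    {"tx": 0, "ty": 0, "tz": -5, "roll": 0},
    {"tx": 0, "ty": 0, "tz": -6, "roll": 0},
    {"tx": 0, "ty": 0, "tz": -6, "roll": 0},
    {"tx": 0, "ty": 0, "tz": 0, "roll": 0}
  ]
}}

```text
time: 10.88
position: [447.5, 349.3, 226.4]
tcp_rot: [[-0.796, 0.606, 0.008], [0.606, 0.796, 0.007], [-0.002, 0.01, -1.0]]
wrist_force: [0.7, -0.1, -1.6]
finger_gap: 24.3
finger_force: 60.4
```

Call:
{"fn": "jog_arm", "kwargs": {
  "rows": [
    {"tx": -5.0, "ty": -2.5, "tz": 0, "roll": 0},
    {"tx": -5.0, "ty": -2.5, "tz": 0, "roll": 0},
    {"tx": -5.0, "ty": -2.5, "tz": 0, "roll": 0},
    {"tx": -5.0, "ty": -2.5, "tz": 0, "roll": 0},
    {"tx": -5.0, "ty": -2.5, "tz": 0, "roll": 0}
  ]
}}

```text
time: 11.5
position: [568.0, 94.9, 218.9]
tcp_rot: [[-0.796, 0.606, -0.003], [0.606, 0.796, -0.001], [0.002, -0.002, -1.0]]
wrist_force: [0.5, -0.3, -1.0]
finger_gap: 24.4
finger_force: 60.3
```

Call:
{"fn": "jog_arm", "kwargs": {
  "rows": [
    {"tx": -5.0, "ty": -2.5, "tz": 0, "roll": 0},
    {"tx": 0, "ty": 0, "tz": 0, "roll": -10.1},
    {"tx": 0, "ty": 0, "tz": 0, "roll": -10.1},
    {"tx": 0, "ty": 0, "tz": 0, "roll": -10.1},
    {"tx": 0, "ty": 0, "tz": 0, "roll": -10.0}
  ]
}}

```text
time: 12.12
position: [591.9, 46.3, 218.5]
tcp_rot: [[-0.998, -0.058, -0.004], [-0.058, 0.998, -0.001], [0.004, -0.0, -1.0]]
wrist_force: [-0.3, -0.2, -2.0]
finger_gap: 24.2
finger_force: 60.3
```

Call:
{"fn": "jog_arm", "kwargs": {
  "rows": [
    {"tx": 0, "ty": 0, "tz": 0, "roll": 0},
    {"tx": 0, "ty": 0, "tz": 0, "roll": 0}
  ]
}}

```text
time: 12.38
position: [592.6, 46.3, 219.8]
tcp_rot: [[-0.999, -0.05, -0.002], [-0.05, 0.999, -0.0], [0.002, -0.0, -1.0]]
wrist_force: [0.6, 0.7, -1.7]
finger_gap: 23.9
finger_force: 60.3
```

```bash
cat > held.py <<'E'
from h import *
import sys
# held part visible below the gripper (tail side): pose in slope frame. args: tag zlo(gz min)
st();C,im,d=snap('wrist',sys.argv[1]);f=np.load('w1f.npz');P=cloud(C,d);g=P-f['o'];gx,gy,gz=g@f['x'],g@f['y'],g@f['n']
k=(gz>float(sys.argv[2]))&(d<350)&(d>50);k[int(sys.argv[3]):]=0
n,l,s,c=cv2.connectedComponentsWithStats(k.astype(np.uint8))
i=1+np.argmax(s[1:,4]);m=l==i;print('bbox',s[i]);Q=P[m]
ax=np.linalg.svd(Q-Q.mean(0),full_matrices=False)[2];v0=ax[0]*np.sign(ax[0][0]);nn=ax[2]*np.sign(ax[2][2])
print('az',np.degrees(np.arctan2(v0[1],v0[0])),'pitch',np.degrees(np.arcsin(v0[2])),'normal',nn)
t=(Q-Q.mean(0))@v0;j=t<np.percentile(t,1)
e=Q[j].mean(0);print('tail end pt',e,'slope coords',np.array([(e-f['o'])@f[a] for a in'xyn']))
w=g[m]@f['y'];print('gy edges',np.percentile(w,[1,99]),'gy mid',np.percentile(w,[1,99]).mean())
E
python3 held.py w7 60 235
```

```text
t 12.375 tcp [592.6  46.3 219.8] yaz 92.84 F [ 0.6  0.7 -1.7] gap 23.915837556932576 60.31431555747986 j [-0.4  0.2  0.3  1.6 -0.1  1.3  1.6]
bbox [  223    25    65   210 12423]
az 2.1880056290266294 pitch 0.02893651413213734 normal [-0. -0.  1.]
tail end pt [490.5  41.9 205.6] slope coords [-46.   -0.3 166. ]
gy edges [-13.3  11.9] gy mid -0.6979163916643092
```

Call:
{"fn": "jog_arm", "kwargs": {
  "rows": [
    {"tx": -0.2, "ty": 0, "tz": 2.0, "roll": -0.8},
    {"tx": 0, "ty": 0, "tz": 2.0, "roll": 0},
    {"tx": 0, "ty": 0, "tz": 0.8, "roll": 0},
    {"tx": 0, "ty": 0, "tz": 0, "roll": 0}
  ]
}}

```text
time: 12.92
position: [594.5, 46.5, 171.7]
tcp_rot: [[-0.998, -0.066, -0.002], [-0.066, 0.998, -0.0], [0.002, -0.0, -1.0]]
wrist_force: [0.2, 0.4, -1.5]
finger_gap: 24.1
finger_force: 60.3
```

Call:
{"fn": "jog_arm", "kwargs": {
  "rows": [
    {"tx": -0.05, "ty": 0, "tz": 0.5, "roll": 0},
    {"tx": -0.1, "ty": 0, "tz": 0.7, "roll": 0},
    {"tx": -0.1, "ty": 0, "tz": 0.7, "roll": 0},
    {"tx": 0, "ty": 0, "tz": 0, "roll": 0}
  ]
}}

```text
time: 13.42
position: [596.2, 46.2, 153.4]
tcp_rot: [[-0.998, -0.066, -0.003], [-0.066, 0.998, -0.0], [0.003, -0.0, -1.0]]
wrist_force: [-5.8, -1.0, 2.5]
finger_gap: 24.0
finger_force: 61.0
```

```bash
python3 held.py w8 25 235
```

```text
t 13.425 tcp [596.2  46.2 153.4] yaz 93.77 F [-5.8 -1.   2.5] gap 23.97722792638368 60.9536612033844 j [-0.4  0.3  0.3  1.7 -0.1  1.2  1.6]
bbox [  223    37    59   198 11042]
az 3.7474767922721504 pitch 7.695137963582263 normal [-0.1 -0.   1. ]
tail end pt [496.3  39.4 126.7] slope coords [-80.6  -3.1  94.8]
gy edges [-15.4   9.8] gy mid -2.784144481836818
```

Call:
{"fn": "jog_arm", "kwargs": {
  "rows": [
    {"tx": -0.08, "ty": 0.08, "tz": 0.7, "roll": 0.7},
    {"tx": -0.14, "ty": 0, "tz": 0.7, "roll": 0},
    {"tx": -0.18, "ty": 0, "tz": 0.68, "roll": 0},
    {"tx": -0.3, "ty": 0, "tz": 0.7, "roll": 0},
    {"tx": 0, "ty": 0, "tz": 0, "roll": 0}
  ]
}}

```text
time: 14.1
position: [600.8, 47.7, 124.0]
tcp_rot: [[-0.998, -0.054, -0.009], [-0.054, 0.999, -0.0], [0.009, 0.0, -1.0]]
wrist_force: [-8.9, -0.3, 0.3]
finger_gap: 24.0
finger_force: 60.9
```

```bash
python3 held.py w9 14 235
```

```text
t 14.1 tcp [600.8  47.7 124. ] yaz 93.1 F [-8.9 -0.3  0.3] gap 23.983724266882056 60.875301361083984 j [-0.4  0.3  0.3  1.7 -0.1  1.1  1.6]
bbox [ 227   67   51  168 8327]
az 3.1152072009422422 pitch 24.770522894323143 normal [-0.4 -0.   0.9]
tail end pt [510.7  42.6  69. ] slope coords [-96.9  -0.7  37.6]
gy edges [-13.2  11.7] gy mid -0.7348116158860387
```

Call:
{"fn": "jog_arm", "kwargs": {
  "rows": [
    {"tx": 0.1, "ty": 0, "tz": 0.2, "roll": 0},
    {"tx": -0.1, "ty": 0, "tz": 0.3, "roll": 0},
    {"tx": -0.15, "ty": 0, "tz": 0.3, "roll": 0},
    {"tx": 0, "ty": 0, "tz": 0, "roll": 0}
  ]
}}

```text
time: 14.65
position: [602.8, 47.8, 116.5]
tcp_rot: [[-0.999, -0.054, -0.008], [-0.054, 0.999, -0.0], [0.008, 0.0, -1.0]]
wrist_force: [-9.8, -1.1, 0.9]
finger_gap: 24.1
finger_force: 60.7
```

```bash
python3 held.py w10 12 235
```

```text
t 14.65 tcp [602.8  47.8 116.5] yaz 93.1 F [-9.8 -1.1  0.9] gap 24.14664610355054 60.70996642112732 j [-0.4  0.3  0.3  1.7 -0.1  1.1  1.6]
bbox [ 227   76   51  159 7698]
az 3.1258358939668893 pitch 29.1231100643255 normal [-0.5 -0.   0.9]
tail end pt [516.9  43.2  54.9] slope coords [-98.6  -0.5  22.3]
gy edges [-13.1  11.8] gy mid -0.6493667041612792
```

Call:
{"fn": "jog_arm", "kwargs": {
  "rows": [
    {"tx": 0.2, "ty": 0, "tz": 0.08, "roll": 0},
    {"tx": 0.2, "ty": 0, "tz": 0.2, "roll": 0},
    {"tx": 0, "ty": 0, "tz": 0.1, "roll": 0},
    {"tx": 0, "ty": 0, "tz": 0, "roll": 0}
  ]
}}

```text
time: 15.2
position: [602.8, 48.0, 114.9]
tcp_rot: [[-0.999, -0.055, 0.002], [-0.055, 0.999, 0.0], [-0.002, 0.0, -1.0]]
wrist_force: [-1.6, 0.3, 3.8]
finger_gap: 23.8
finger_force: 60.9
```

```bash
python3 held.py w11 12 235
```

```text
t 15.2 tcp [602.8  48.  114.9] yaz 93.13 F [-1.6  0.3  3.8] gap 23.847142986244098 60.90330362319946 j [-0.4  0.3  0.3  1.7 -0.1  1.1  1.6]
bbox [ 227   76   51  159 7653]
az 2.929412606061913 pitch 29.957032227155565 normal [-0.5 -0.   0.9]
tail end pt [517.5  43.7  51.7] slope coords [-99.6   0.   19.2]
gy edges [-12.8  12.1] gy mid -0.3677753878407932
```

Call:
{"fn": "jog_arm", "kwargs": {
  "rows": [
    {"tx": 0.2, "ty": 0, "tz": 0.08, "roll": 0},
    {"tx": 0.2, "ty": -0.03, "tz": 0.1, "roll": 0},
    {"tx": 0, "ty": 0, "tz": 0, "roll": 0}
  ]
}}

```text
time: 15.62
position: [597.8, 47.1, 112.4]
tcp_rot: [[-0.999, -0.054, -0.0], [-0.054, 0.999, 0.0], [0.0, 0.0, -1.0]]
wrist_force: [-1.0, -0.2, 3.4]
finger_gap: 24.1
finger_force: 60.9
```

```bash
python3 held.py w12 12 235
```

```text
t 15.625 tcp [597.8  47.1 112.4] yaz 93.11 F [-1.  -0.2  3.4] gap 24.13997122131778 60.87643504142761 j [-0.4  0.3  0.3  1.8 -0.1  1.1  1.6]
bbox [ 227   76   51  159 7664]
az 2.852525021984741 pitch 29.76207256836383 normal [-0.5 -0.   0.9]
tail end pt [512.3  42.7  49.6] slope coords [-105.2   -0.7   20. ]
gy edges [-13.4  11.5] gy mid -0.9139350510801085
```

Call:
{"fn": "jog_arm", "kwargs": {
  "grip": -0.05,
  "rows": [
    {"tx": 0, "ty": 0, "tz": 0, "roll": 0},
    {"tx": 0, "ty": 0, "tz": 0, "roll": 0},
    {"tx": 0, "ty": 0, "tz": 0, "roll": 0},
    {"tx": 0, "ty": 0, "tz": -2.5, "roll": 0},
    {"tx": 0, "ty": 0, "tz": -5.0, "roll": 0}
  ]
}}

```text
time: 16.3
position: [596.2, 47.1, 185.8]
tcp_rot: [[-0.999, -0.054, -0.006], [-0.054, 0.999, -0.001], [0.006, -0.001, -1.0]]
wrist_force: [0.8, 0.4, -0.3]
finger_gap: 40.7
finger_force: 0.0
```

Call:
{"fn": "jog_arm", "kwargs": {
  "rows": [
    {"tx": 0, "ty": -2.5, "tz": -5.0, "roll": 0},
    {"tx": 0, "ty": -5.0, "tz": -2.0, "roll": 0},
    {"tx": 0, "ty": 0, "tz": 0, "roll": 0}
  ]
}}

```text
time: 16.68
position: [602.9, -33.9, 260.2]
tcp_rot: [[-0.999, -0.046, 0.005], [-0.046, 0.999, -0.003], [-0.005, -0.003, -1.0]]
wrist_force: [0.3, -0.4, -0.1]
finger_gap: 40.5
finger_force: 0.0
```

```bash
python3 chk.py w13 -38.5 37
python3 - <<'E'
from h import *
C,im,d=load('w13');f=np.load('w1f.npz');g=cloud(C,d)-f['o'];gx,gy,gz=g@f['x'],g@f['y'],g@f['n']
q=(abs(gy+1)<10)&(gz>14)&(gz<26);print('handle gx',np.percentile(gx[q],[.3,99.7]))
E
```

```text
t 16.675 tcp [602.9 -33.9 260.2] yaz 92.63 F [ 0.3 -0.4 -0.1] gap 40.472794870782664 0.0 j [-0.3  0.2  0.4  1.6 -0.1  1.4  1.7]
-110 y [-19.2  18.9] z [4.3 8.8 9.6]
-100 y [-19.   17.7] z [ 8.7 19.6 20.6]
-90 y [-19.4  18.1] z [ 8.2 19.2 20.5]
-80 y [-19.2  18.1] z [ 7.1 19.  20.6]
-70 y [-19.4  17.6] z [ 8.4 19.3 20.5]
-60 y [-19.4  17.4] z [ 7.9 19.4 20.8]
-50 y [-19.5  17.8] z [ 8.4 19.6 20.8]
-40 y [-19.6  17.8] z [ 8.1 19.4 20.5]
-30 y [-14.3  11.9] z [16.2 19.8 20.8]
-20 y [-14.4  10.4] z [16.1 19.6 20.6]
-10 y [-14.4  10.7] z [17.  19.6 20.6]
0 y [-14.4  11. ] z [16.1 19.6 20.6]
10 y [-14.5  11.7] z [16.2 19.6 20.6]
20 y [-14.6  10.2] z [16.1 19.8 20.7]
30 y [-20.8  17.7] z [ 5.6 12.4 19.1]
40 y [-21.2  17.5] z [5. 6. 7.]
50 y [-28.7  33.4] z [3.4 4.1 4.9]
60 y [-14.8  31.7] z [3.3 4.2 5. ]
70 y [-10.   32.7] z [3.5 4.1 4.9]
80 y [-5.9 33. ] z [3.2 4.  4.9]
90 y [ 5. 33.] z [3.4 4.1 4.9]
handle gx [-207.3   30.2]
```

View pics/w13.png

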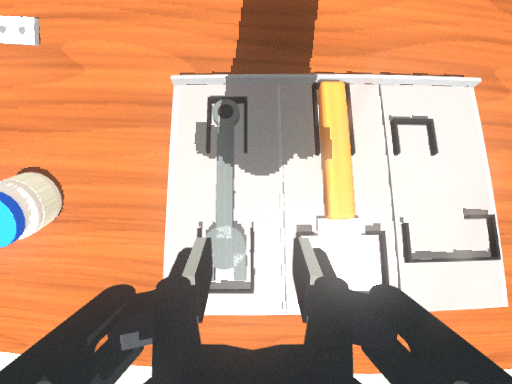

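The picture shows the spanner in its pocket (right-hand tray) and the scraper seated in the middle: handle at (338,150), blade under the fingers. The left tray is empty. Now the bracket.

Call:
{"fn": "jog_arm", "kwargs": {
  "grip": 0.15,
  "rows": [
    {"tx": 2.6, "ty": -5.2, "tz": 0, "roll": 0},
    {"tx": 2.6, "ty": -5.2, "tz": 0, "roll": 0},
    {"tx": 2.6, "ty": -5.2, "tz": 0, "roll": 0},
    {"tx": 2.6, "ty": -5.2, "tz": 0, "roll": 0},
    {"tx": 2.6, "ty": -5.2, "tz": 0, "roll": 0}
  ]
}}

```text
time: 17.35
position: [485.9, -294.0, 256.5]
tcp_rot: [[-0.998, -0.057, -0.001], [-0.057, 0.998, 0.001], [0.001, 0.001, -1.0]]
wrist_force: [0.5, -1.3, -0.1]
finger_gap: 49.2
finger_force: 0.0
```

Call:
{"fn": "jog_arm", "kwargs": {
  "rows": [
    {"tx": 2.6, "ty": -5.2, "tz": 0, "roll": 0},
    {"tx": 0, "ty": 0, "tz": 0, "roll": 10.7},
    {"tx": 0, "ty": 0, "tz": 0, "roll": 10.7},
    {"tx": 0, "ty": 0, "tz": 0, "roll": 10.7},
    {"tx": 0, "ty": 0, "tz": 0, "roll": 10.7}
  ]
}}

```text
time: 17.98
position: [463.9, -345.9, 256.2]
tcp_rot: [[-0.767, 0.642, -0.001], [0.642, 0.767, 0.002], [0.002, 0.0, -1.0]]
wrist_force: [-0.1, 0.1, 0.6]
finger_gap: 48.9
finger_force: 0.0
```

Call:
{"fn": "jog_arm", "kwargs": {
  "rows": [
    {"tx": 0, "ty": 0, "tz": 0, "roll": 10.7},
    {"tx": 0, "ty": 0, "tz": 0, "roll": 10.7},
    {"tx": 0, "ty": 0, "tz": 0, "roll": 10.7},
    {"tx": 0, "ty": 0, "tz": 0, "roll": 10.7},
    {"tx": 0, "ty": 0, "tz": 0, "roll": 10.7}
  ]
}}

```text
time: 18.6
position: [463.9, -345.9, 256.2]
tcp_rot: [[0.06, 0.998, -0.001], [0.998, -0.06, 0.002], [0.001, -0.002, -1.0]]
wrist_force: [0.4, -0.2, 1.2]
finger_gap: 49.1
finger_force: 0.0
```

Run:
```python
from h import *
s=st();C,im,d=snap('wrist','w14');P=cloud(C,d);X=P.reshape(-1,3)
b=np.median(X[abs(X[:,2])<4][:,2]);print('bench',b)
k=((P[...,2]>b+6)&(P[...,2]<b+14)&(abs(P[...,0]-480)<70)&(abs(P[...,1]+353)<100)).astype(np.uint8)
n,l,q,c=cv2.connectedComponentsWithStats(k)
i=1+np.argmax(q[1:,4]);W=P[l==i][:,:2].astype(np.float32);r=cv2.minAreaRect(W);print(q[i],r,np.median(P[l==i][:,2]));print(cv2.boxPoints(r))
cv2.imwrite('pics/w14.png',im)
```

```text
t 18.6 tcp [ 463.9 -345.9  256.2] yaz -3.41 F [ 0.4 -0.2  1.2] gap 49.10416850128277 0.0 j [-0.1  0.2  0.8  1.6 -0.1  1.4  0.7]
bench -0.09612774995488849
[ 237  111   65  108 3553] ((484.91534423828125, -354.8000793457031), (130.92591857910156, 77.95453643798828), 86.54219818115234) 9.975200325759602
[[ 442.1 -417.8]
 [ 519.9 -422.5]
 [ 527.8 -291.8]
 [ 450.  -287.1]]
```

Call:
{"fn": "jog_arm", "kwargs": {
  "rows": [
    {"tx": -0.77, "ty": -0.25, "tz": 4.0, "roll": 0},
    {"tx": 0, "ty": 0, "tz": 5.5, "roll": 0},
    {"tx": 0, "ty": 0, "tz": 5.5, "roll": 0},
    {"tx": 0, "ty": 0, "tz": 4.5, "roll": 0},
    {"tx": 0, "ty": 0, "tz": 0, "roll": 0}
  ]
}}

```text
time: 19.27
position: [458.0, -352.1, 58.4]
tcp_rot: [[0.053, 0.999, -0.008], [0.999, -0.053, 0.005], [0.004, -0.008, -1.0]]
wrist_force: [0.0, -0.5, 0.9]
finger_gap: 49.1
finger_force: 0.0
```

Call:
{"fn": "jog_arm", "kwargs": {
  "rows": [
    {"tx": 0, "ty": 0, "tz": 1.5, "roll": 0},
    {"tx": 0, "ty": 0, "tz": 1.7, "roll": 0},
    {"tx": 0, "ty": 0, "tz": 0, "roll": 0}
  ]
}}

```text
time: 19.65
position: [460.0, -354.7, 29.8]
tcp_rot: [[0.055, 0.998, -0.001], [0.998, -0.055, 0.001], [0.001, -0.001, -1.0]]
wrist_force: [-0.2, 0.3, 0.6]
finger_gap: 49.4
finger_force: 0.0
```

Call:
{"fn": "jog_arm", "kwargs": {
  "grip": -1,
  "rows": [
    {"tx": 0, "ty": 0, "tz": 0.2, "roll": 0},
    {"tx": 0, "ty": 0, "tz": 0, "roll": 0},
    {"tx": 0, "ty": 0, "tz": 0, "roll": 0},
    {"tx": 0, "ty": 0, "tz": 0, "roll": 0}
  ]
}}

```text
time: 20.15
position: [460.8, -355.7, 29.4]
tcp_rot: [[0.056, 0.998, 0.001], [0.998, -0.056, -0.0], [-0.0, 0.001, -1.0]]
wrist_force: [-1.1, 0.9, 6.7]
finger_gap: 26.9
finger_force: 59.3
```

Call:
{"fn": "jog_arm", "kwargs": {
  "rows": [
    {"tx": 0, "ty": 0, "tz": -2, "roll": 0},
    {"tx": 0, "ty": 0, "tz": -5, "roll": 0},
    {"tx": 0, "ty": 0, "tz": -6, "roll": 0},
    {"tx": 0, "ty": 0, "tz": -6, "roll": 0},
    {"tx": 0, "ty": 0, "tz": 0, "roll": 0}
  ]
}}

```text
time: 20.78
position: [462.4, -357.6, 224.6]
tcp_rot: [[0.056, 0.998, 0.01], [0.998, -0.056, -0.005], [-0.004, 0.01, -1.0]]
wrist_force: [-0.6, -0.7, -2.9]
finger_gap: 26.6
finger_force: 59.5
```

Call:
{"fn": "jog_arm", "kwargs": {
  "rows": [
    {"tx": 4.0, "ty": 1.0, "tz": 0, "roll": 0},
    {"tx": 5.6, "ty": 1.3, "tz": 0, "roll": 0},
    {"tx": 5.6, "ty": 1.3, "tz": 0, "roll": 0},
    {"tx": 5.6, "ty": 1.3, "tz": 0, "roll": 0},
    {"tx": 5.6, "ty": 1.3, "tz": 0, "roll": 0}
  ]
}}

```text
time: 21.4
position: [536.4, -93.2, 217.8]
tcp_rot: [[0.056, 0.998, -0.001], [0.998, -0.056, 0.0], [0.0, -0.001, -1.0]]
wrist_force: [1.1, -0.7, -2.1]
finger_gap: 26.9
finger_force: 59.5
```

Call:
{"fn": "jog_arm", "kwargs": {
  "rows": [
    {"tx": 5.6, "ty": 1.3, "tz": 0, "roll": 0},
    {"tx": 5.6, "ty": 1.3, "tz": 0, "roll": 0},
    {"tx": 5.6, "ty": 1.3, "tz": 0, "roll": 0},
    {"tx": 5.6, "ty": 1.3, "tz": 0, "roll": -10.6},
    {"tx": 0, "ty": 0, "tz": 0, "roll": -10.7}
  ]
}}

```text
time: 22.02
position: [600.2, 133.3, 216.5]
tcp_rot: [[-0.326, 0.945, -0.003], [0.945, 0.326, 0.002], [0.003, -0.002, -1.0]]
wrist_force: [-0.2, -0.6, -2.8]
finger_gap: 26.9
finger_force: 59.5
```

Call:
{"fn": "jog_arm", "kwargs": {
  "rows": [
    {"tx": 0, "ty": 0, "tz": 0, "roll": -10.7},
    {"tx": 0, "ty": 0, "tz": 0, "roll": -10.7},
    {"tx": 0, "ty": 0, "tz": 0, "roll": -10.7},
    {"tx": 0, "ty": 0, "tz": 0, "roll": -10.7},
    {"tx": 0, "ty": 0, "tz": 0, "roll": -10.7}
  ]
}}

```text
time: 22.65
position: [600.3, 125.3, 217.2]
tcp_rot: [[-0.951, 0.31, -0.002], [0.31, 0.951, -0.001], [0.002, -0.002, -1.0]]
wrist_force: [-0.2, -0.4, -2.0]
finger_gap: 26.6
finger_force: 59.5
```

Call:
{"fn": "jog_arm", "kwargs": {
  "rows": [
    {"tx": 0, "ty": 0, "tz": 0, "roll": -10.7},
    {"tx": 0, "ty": 0, "tz": 0, "roll": -10.7},
    {"tx": 0, "ty": 0, "tz": 0, "roll": 0}
  ]
}}

```text
time: 23.02
position: [600.5, 125.3, 217.5]
tcp_rot: [[-0.999, -0.05, -0.002], [-0.05, 0.999, -0.001], [0.002, -0.001, -1.0]]
wrist_force: [-0.0, 0.1, -2.1]
finger_gap: 26.5
finger_force: 59.5
```

```bash
python3 held.py w15 50 235;python3 - <<'E'
import cv2,numpy as np
z=np.load('w15.npz');cv2.imwrite('pics/w15.png',z['im'])
E
```

```text
t 23.025 tcp [600.5 125.3 217.5] yaz 92.88 F [-0.   0.1 -2.1] gap 26.502735862504853 59.531752271577716 j [-0.5  0.3  0.3  1.6 -0.1  1.3  1.4]
bbox [ 221  113   68  122 7786]
az 1.995562936997622 pitch -0.16301991083006917 normal [0. 0. 1.]
tail end pt [532.7 122.4 193.9] slope coords [-11.7  77.8 132.6]
gy edges [63.1 92. ] gy mid 77.57497030346323
```

View pics/w15.png

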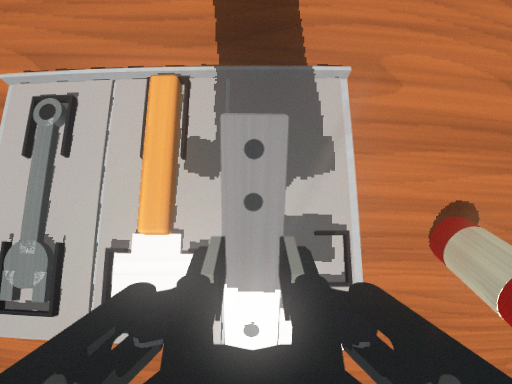

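The bracket is held level with its tail at (255,115). The scraper and spanner are in place. I'll lower it towards its pocket.

Call:
{"fn": "jog_arm", "kwargs": {
  "rows": [
    {"tx": -0.2, "ty": 0.48, "tz": 2.0, "roll": -0.2},
    {"tx": 0, "ty": 0, "tz": 2.5, "roll": 0},
    {"tx": 0, "ty": 0, "tz": 1.5, "roll": 0},
    {"tx": 0, "ty": 0, "tz": 0.3, "roll": 0},
    {"tx": 0, "ty": 0, "tz": 0, "roll": 0}
  ]
}}

```text
time: 23.7
position: [602.0, 130.5, 155.4]
tcp_rot: [[-0.998, -0.056, -0.003], [-0.056, 0.998, -0.0], [0.003, -0.0, -1.0]]
wrist_force: [-4.0, 0.3, 0.8]
finger_gap: 26.4
finger_force: 59.7
```

Call:
{"fn": "jog_arm", "kwargs": {
  "rows": [
    {"tx": -0.05, "ty": 0, "tz": 0.5, "roll": 0},
    {"tx": -0.1, "ty": 0, "tz": 0.6, "roll": 0},
    {"tx": -0.1, "ty": 0, "tz": 0.5, "roll": 0},
    {"tx": 0, "ty": 0, "tz": 0, "roll": 0}
  ]
}}

```text
time: 24.2
position: [605.1, 130.9, 139.9]
tcp_rot: [[-0.998, -0.056, -0.001], [-0.056, 0.998, 0.0], [0.001, 0.0, -1.0]]
wrist_force: [-3.7, -1.3, 1.9]
finger_gap: 25.9
finger_force: 58.9
```

```bash
python3 held.py w16 20 235
```

```text
t 24.2 tcp [605.1 130.9 139.9] yaz 93.19 F [-3.7 -1.3  1.9] gap 25.883905864187504 58.886366095393896 j [-0.5  0.3  0.3  1.7 -0.1  1.1  1.4]
bbox [ 223  118   59  117 6781]
az 2.782256057395426 pitch 18.044035836590343 normal [-0.3 -0.   1. ]
tail end pt [540.7 127.9  97.7] slope coords [-52.7  82.9  45.2]
gy edges [67.9 96.6] gy mid 82.24406938810452
```

The bracket tip is resting on the end rib, so I'll back it down the slope and lower it again.

Call:
{"fn": "jog_arm", "kwargs": {
  "rows": [
    {"tx": 0.2, "ty": 0, "tz": -0.3, "roll": 0},
    {"tx": 0.35, "ty": 0, "tz": 0.4, "roll": 0},
    {"tx": -0.2, "ty": 0, "tz": 0.4, "roll": 0},
    {"tx": -0.2, "ty": 0, "tz": 0.4, "roll": 0},
    {"tx": 0, "ty": 0, "tz": 0, "roll": 0}
  ]
}}

```text
time: 24.88
position: [602.5, 130.7, 129.0]
tcp_rot: [[-0.998, -0.056, -0.004], [-0.056, 0.998, -0.001], [0.004, -0.0, -1.0]]
wrist_force: [-4.9, 0.0, 1.6]
finger_gap: 26.1
finger_force: 60.3
```

```bash
python3 held.py w17 14 235
```

```text
t 24.875 tcp [602.5 130.7 129. ] yaz 93.23 F [-4.9  0.   1.6] gap 26.0519640681373 60.34415636211634 j [-0.5  0.3  0.3  1.7 -0.1  1.1  1.4]
bbox [  75   61   65  174 7813]
az 2.9297539899389444 pitch 30.119243026463003 normal [-0.5  0.   0.9]
tail end pt [511.1  43.6  47.8] slope coords [-107.1    0.3   19. ]
gy edges [-12.5  12.1] gy mid -0.18555728790495873
```

```bash
python3 held.py w17 14 235 50 re
```

```text
t 24.925 tcp [602.6 130.7 129.2] yaz 93.22 F [-5.1  0.7  1.4] gap 26.0702516650209 60.3948500007391 j [-0.5  0.3  0.3  1.7 -0.1  1.1  1.4]
bbox [ 223  117   59  118 6840]
az 2.9321797180961484 pitch 17.099363929213887 normal [-0.3 -0.   1. ]
tail end pt [537.9 124.7  87.6] slope coords [-60.3  79.8  38. ]
gy edges [67.7 96.5] gy mid 82.09846005232647
```

Call:
{"fn": "jog_arm", "kwargs": {
  "rows": [
    {"tx": -0.15, "ty": 0, "tz": 0.4, "roll": 0},
    {"tx": -0.2, "ty": 0, "tz": 0.4, "roll": 0},
    {"tx": -0.15, "ty": 0, "tz": 0.3, "roll": 0},
    {"tx": 0, "ty": 0, "tz": 0, "roll": 0}
  ]
}}

```text
time: 25.42
position: [608.3, 130.9, 119.4]
tcp_rot: [[-0.998, -0.056, -0.002], [-0.056, 0.998, -0.0], [0.002, -0.0, -1.0]]
wrist_force: [-6.1, -0.4, 3.6]
finger_gap: 25.0
finger_force: 58.8
```

```bash
python3 held.py w18 6 235 50
```

```text
t 25.425 tcp [608.3 130.9 119.4] yaz 93.21 F [-6.1 -0.4  3.6] gap 25.00304163970779 58.75496914610267 j [-0.5  0.4  0.3  1.7 -0.1  1.1  1.4]
bbox [ 224  128   57  107 5866]
az 2.713343850036642 pitch 29.945106248152836 normal [-0.5 -0.   0.9]
tail end pt [550.3 128.1  62.3] slope coords [-62.1  82.6   9.7]
gy edges [67.8 96.5] gy mid 82.15106737802418
```

Call:
{"fn": "jog_arm", "kwargs": {
  "rows": [
    {"tx": 0.12, "ty": 0, "tz": 0.06, "roll": 0},
    {"tx": 0.12, "ty": 0, "tz": 0.06, "roll": 0},
    {"tx": 0, "ty": 0, "tz": 0, "roll": 0}
  ]
}}

```text
time: 25.85
position: [608.1, 130.9, 119.3]
tcp_rot: [[-0.998, -0.056, 0.004], [-0.056, 0.998, 0.001], [-0.004, 0.0, -1.0]]
wrist_force: [-1.3, -0.1, 5.4]
finger_gap: 24.5
finger_force: 58.8
```

```bash
python3 held.py w19 6 235 50
```

```text
t 25.85 tcp [608.1 130.9 119.3] yaz 93.2 F [-1.3 -0.1  5.4] gap 24.549337665731127 58.77290865406394 j [-0.5  0.4  0.3  1.7 -0.1  1.1  1.4]
bbox [ 224  128   57  107 5885]
az 2.762270970918691 pitch 30.017290959694137 normal [-0.5 -0.   0.9]
tail end pt [550.3 128.1  62.5] slope coords [-62.   82.6   9.9]
gy edges [67.7 96.5] gy mid 82.12355790541785
```

Call:
{"fn": "jog_arm", "kwargs": {
  "rows": [
    {"tx": 0.15, "ty": 0, "tz": 0.05, "roll": 0},
    {"tx": 0, "ty": 0, "tz": 0, "roll": 0},
    {"tx": 0, "ty": 0, "tz": 0, "roll": 0}
  ]
}}

```text
time: 26.28
position: [605.5, 130.6, 117.9]
tcp_rot: [[-0.998, -0.056, 0.001], [-0.056, 0.998, 0.0], [-0.001, -0.0, -1.0]]
wrist_force: [-0.7, -0.2, 3.5]
finger_gap: 25.0
finger_force: 58.7
```

```bash
python3 held.py w20 6 235 50
```

```text
t 26.275 tcp [605.5 130.6 117.9] yaz 93.21 F [-0.7 -0.2  3.5] gap 25.01383423563842 58.70151350274682 j [-0.5  0.4  0.3  1.7 -0.1  1.1  1.4]
bbox [ 224  128   57  107 5861]
az 3.1296380539690425 pitch 30.019259084672218 normal [-0.5 -0.   0.9]
tail end pt [547.7 126.8  61. ] slope coords [-65.   81.4   9.9]
gy edges [67.4 96.2] gy mid 81.8153004419012
```

Tail at gx −65, flat on the floor. I'll release, retreat and check everything.

Call:
{"fn": "jog_arm", "kwargs": {
  "grip": 0,
  "rows": [
    {"tx": 0, "ty": 0, "tz": 0, "roll": 0},
    {"tx": 0, "ty": 0, "tz": 0, "roll": 0},
    {"tx": 0, "ty": 0, "tz": 0, "roll": 0},
    {"tx": 0, "ty": 0, "tz": -2.5, "roll": 0},
    {"tx": 0, "ty": 0, "tz": -5.0, "roll": 0}
  ]
}}

```text
time: 26.95
position: [603.3, 130.4, 190.9]
tcp_rot: [[-0.998, -0.056, -0.006], [-0.056, 0.998, -0.002], [0.006, -0.001, -1.0]]
wrist_force: [0.4, 0.6, 0.1]
finger_gap: 42.8
finger_force: 0.0
```

Call:
{"fn": "jog_arm", "kwargs": {
  "rows": [
    {"tx": 4.0, "ty": -4.0, "tz": -2.0, "roll": 0},
    {"tx": 4.0, "ty": -4.0, "tz": -2.0, "roll": 0},
    {"tx": 5.0, "ty": 0, "tz": -4.0, "roll": 0},
    {"tx": 4.0, "ty": 0, "tz": -3.0, "roll": 0},
    {"tx": 0, "ty": 0, "tz": 0, "roll": 0}
  ]
}}

```text
time: 27.58
position: [440.6, 41.3, 304.9]
tcp_rot: [[-0.998, -0.056, 0.006], [-0.056, 0.998, 0.003], [-0.006, 0.003, -1.0]]
wrist_force: [-0.1, -0.1, -0.1]
finger_gap: 42.8
finger_force: 0.0
```

```bash
python3 look.py w21 1.4
python3 - <<'E'
from h import *
C,im,d=load('w21');f=np.load('w1f.npz');g=cloud(C,d)-f['o'];gx,gy,gz=g@f['x'],g@f['y'],g@f['n']
def rep(n,q):
    X=np.c_[np.ones(q.sum()),gx[q],gy[q]];c=np.linalg.lstsq(X,gz[q],rcond=None)[0]
    print(n,q.sum(),'tilt deg',np.degrees(c[1:]),'z',np.median(gz[q]),'gx',np.percentile(gx[q],[.5,99.5]),'gy',np.percentile(gy[q],[1,99]))
rep('bracket leg mid',(abs(gx+5)<25)&(abs(gy-82)<25)&(gz>7)&(gz<14))
rep('bracket head',(gx>35)&(gx<62)&(gy>70)&(gy<144)&(gz>8.5)&(gz<14))
rep('scraper',(abs(gy+1)<9)&(gx>-112)&(gz>17)&(gz<24))
rep('blade',(abs(gy+1)<30)&(gx>55)&(gx<97)&(gz>2.5)&(gz<6))
rep('spanner',(abs(gy+109)<6)&(gz>8)&(gz<13)&(gx>-91.5)&(gx<90))
E
```

```text
t 27.575 tcp [440.6  41.3 304.9] yaz 93.23 F [-0.1 -0.1 -0.1] gap 42.77960494098743 0.0 j [-0.5 -0.2  0.3  1.9  0.   1.4  1.4]
plane [-500.3  -26.3  865.5] [583.1  53.7  67.8] 12253 30.063128517328607 3.011708923079878
o [613.2  48.7  85.1] x [864.3  45.5 501. ] y [-52.5 998.6   0. ]
  return _methods._mean(a, axis=axis, dtype=dtype,
  ret = ret.dtype.type(ret / rcount)
Traceback (most recent call last):
IndexError: index -1 is out of bounds for axis 0 with size 0
```

View pics/w21.png

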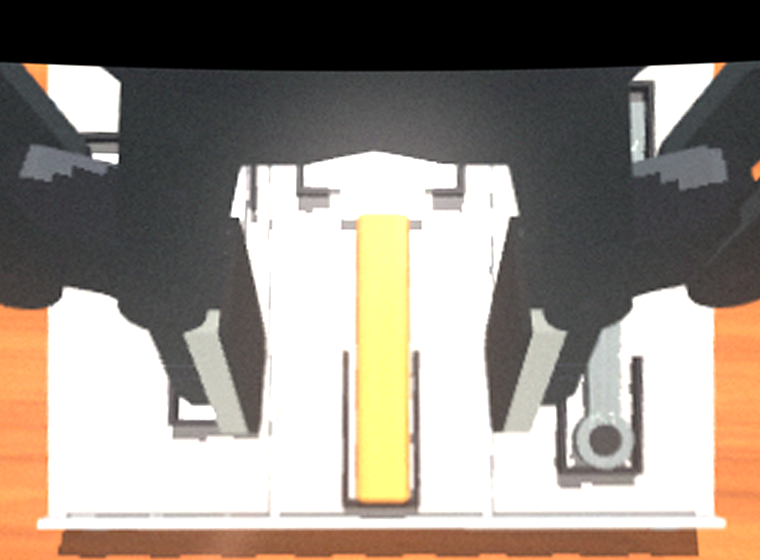

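Call:
{"fn": "jog_arm", "kwargs": {
  "rows": [
    {"tx": -6, "ty": 0.5, "tz": 0, "roll": 0},
    {"tx": -6, "ty": 0.5, "tz": 0, "roll": 0},
    {"tx": -6, "ty": 0.5, "tz": 0, "roll": 0},
    {"tx": -6, "ty": 0.5, "tz": 0, "roll": 0},
    {"tx": 0, "ty": 0, "tz": 0, "roll": 0}
  ]
}}

```text
time: 28.25
position: [682.3, 76.0, 293.3]
tcp_rot: [[-0.998, -0.057, -0.009], [-0.057, 0.998, -0.005], [0.009, -0.004, -1.0]]
wrist_force: [-0.4, 0.1, -1.2]
finger_gap: 42.5
finger_force: 0.0
```

```bash
cat > fin.py <<'E'
from h import *
import sys
st();C,im,d=snap('wrist',sys.argv[1]);f=np.load('w1f.npz');g=cloud(C,d)-f['o'];gx,gy,gz=g@f['x'],g@f['y'],g@f['n']
def rep(n,q):
    if q.sum()<50: print(n,'unseen');return
    X=np.c_[np.ones(q.sum()),gx[q],gy[q]];c=np.linalg.lstsq(X,gz[q],rcond=None)[0]
    print(n,q.sum(),'tilt deg',np.degrees(c[1:]),'z',np.median(gz[q]),'gx',np.percentile(gx[q],[.5,99.5]),'gy',np.percentile(gy[q],[1,99]))
rep('floor',(abs(gx)<15)&(abs(gy-25)<8))
rep('bracket leg mid',(abs(gx+5)<25)&(abs(gy-82)<25)&(gz>7)&(gz<14))
rep('bracket leg len',(abs(gy-82)<11)&(gz>6)&(gz<14)&(gx>-68)&(gx<68))
rep('bracket head',(gx>37)&(gx<60)&(gy>70)&(gy<149)&(gz>8)&(gz<14))
rep('scraper',(abs(gy+1)<9)&(gx>-115)&(gz>17)&(gz<24))
rep('blade',(abs(gy+1)<34)&(gx>55)&(gx<97)&(gz>2.5)&(gz<6))
rep('spanner shank',(abs(gy+109)<12)&(gz>8)&(gz<13)&(abs(gx)<30))
rep('ring',(abs(gy+109)<16)&(gz>8.5)&(gz<13)&(abs(gx+77)<15))
rep('jaw',(abs(gy+109)<22)&(gz>8.5)&(gz<13)&(abs(gx-65)<26))
cv2.imwrite(f'pics/{sys.argv[1]}.png',im)
E
python3 fin.py w22
```

```text
t 28.25 tcp [682.3  76.  293.3] yaz 93.28 F [-0.4  0.1 -1.2] gap 42.48909335346896 0.0 j [-0.4  0.4  0.3  1.3 -0.1  1.5  1.6]
floor 413 tilt deg [-0.1  0.2] z 0.028809948465192824 gx [-14.5  14.8] gy [17.1 32.2]
bracket leg mid 1367 tilt deg [-0.1  0. ] z 9.932704687162099 gx [-29.8  19.8] gy [66.8 96.4]
bracket leg len 2609 tilt deg [-0.1  0.2] z 9.990730833642532 gx [-67.2  60.9] gy [71.2 92.7]
bracket head 1797 tilt deg [-0.3  0.1] z 10.019083110421093 gx [37.1 59.9] gy [ 70.8 145.2]
scraper 2190 tilt deg [-0.1 -0.2] z 19.952508111596252 gx [-105.9   30.6] gy [-9.8  7.8]
blade 3008 tilt deg [-0.1 -0.1] z 3.887440360531761 gx [55.3 96.3] gy [-34.3  32.8]
spanner shank 855 tilt deg [-0.  -0.2] z 9.882942571561262 gx [-29.7  29.8] gy [-116.9 -100.8]
ring 473 tilt deg [-0.2  0. ] z 9.971076651000239 gx [-91.9 -62.1] gy [-123.3  -96.4]
jaw 1646 tilt deg [-0.   0.2] z 9.910528810184307 gx [39.3 86. ] gy [-128.7  -89. ]
```

```bash
python3 -c "
from bench import arm
print(arm.close_job())"
```

```text
the job is handed in; nothing more can be done
None
```

The spanner, scraper and bracket each lie flat in their own compartments, each about 3–4 mm down-slope against its lower rib. The job was handed in at about 28 s, the arm steered clear of the spray can, tub, mug and box, and no verdict came back.

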